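Open the double-latched gauge hood

TASK

Open the white hood of the gauge stand: draw the slide bolt at its front edge clear, lift the hood a little by its handle until the safety catch hidden under the lip is uncovered, push the catch's tab sideways, towards the bolt's side, until it is fully home, and then tip the hood right back to its stop and leave it there. Do not shift the other things lying on the bench.

Things in the scene. Friction and masses are not known exactly. Their poses are not given: they have to be found in the camera images.
- stand: Fixed gauge stand: dark base plate 330 x 290 x 12 mm (x -225..105, y -145..145) under a white sheet-metal hood (x -90..90, y -125..125, top z 130). Origin on the bench, z up, +x to the back (hinge), -x to the front (latches). A post 50 x 36 mm at x -187, y 80, 130 high, carries the bolt; a block x -167..-137, y -101..11, 68 high, carries the safety catch. Fixed, place and yaw vary.
- hood_hinge (a point): Middle of the hood's hinge axis, which is parallel to the stand's y: at x 90, z 20 mm in the stand's frame. Does not move.
- hood_lip (a point): Middle of the lower front edge of the hood's lip over the catch. The lip is the hood's top sheet (z 126..130 shut) carried forward to x -168 for y -110..5, its edge turned down to z 106; it hides the catch. For y 50..105 it reaches x -150 only, flat, under the bolt. It moves with the hood: at 0.25 rad this edge is at about x -139, z 167 mm in the stand's frame.
- hood (a joint): Hood angle, rad: 0 shut, grows as its front goes up and back, stop at 1.25. Stiff hinge: it stays where left; lifting by the handle takes 8 to 13 N. It opens under 0.02 while the bolt is over the lip, then to about 0.28, where the safety catch holds it (do not force it), then freely once the catch is aside. At 0.2 to 0.27 the catch's tab is well uncovered.
- hood_handle (a point): Middle of the black round bar handle on the hood: 12 mm diameter, parallel to the stand's y, 108 mm free between its legs, 31 mm free under the bar. Shut: x -60, y 0, z 167 mm in the stand's frame; it goes on a 210 mm circle about the hinge. When far open, lean the tool with the hood (body towards the back, about 35 degrees at the stop) so that it clears the lip.
- bolt (a joint): Travel of the primary latch, a steel slide bolt on the post, m: 0 to 0.006 at the start (over the lip); it draws straight forward (stand's -x, away from the hood) to its stop at 0.036 and is clear of the lip beyond 0.024. Takes 2 to 3 N, stays where left.
- bolt_knob (a point): On the axis of the bolt's upright round steel knob, 16 mm diameter, 40 mm tall on the bolt's flat bar (16 mm wide, its top z 139.5). This point is 22 mm above the bar's top, 18 mm below the knob's top (z 161.5). Moves with the bolt.
- catch (a joint): Travel of the hidden safety catch, m: 0 to 0.004 at the start (hooked over a striker loop low on the hood's front); it slides along the stand's +y (towards the bolt's side) to its stop at 0.036 and is clear of the striker beyond 0.027. Takes 2 to 3 N, stays where left, no spring.
- catch_tab (a point): Middle of the top of the catch's upright steel tab: 20 (stand's x) x 10 (y) mm, 26 tall above the sliding body (28 x 24 mm), top z 119.5; starts near x -152, y -60 mm in the stand's frame. Under the lip while the hood is shut; with the hood lifted it can be pushed or pinched from above in front, the tool leaning about 30 degrees (its body to the front, away from the hood).
- casting_a: Loose bystander: copper-coloured casting 60 x 44 x 40 mm standing on the stand's base plate in front of the catch block, 52 mm high over the bench. Origin under its centre.
- casting_b: Loose bystander: the same casting, elsewhere on the bench.
- driver: Loose bystander: screwdriver 170 mm long lying in front of the stand. Origin under its middle.
- ring_gauge: Loose bystander: steel ring 64 mm across, 22 mm high.
- pendant: Loose bystander: grey hand-control box 120 x 170 mm, 30 mm high, with a joystick to 82 mm.
- block_set: Loose bystander: wooden holder 90 x 50 mm with four upright steel gauge blocks, 46 mm high.
- vblock: Loose bystander: dark steel V-block 60 x 50 mm, about 45 mm high.

How it is judged (in metres and radians):
On the way, in this order (a step that is already met when the one before it is completed fails the run):
1. the bolt is drawn clear of the lip (beyond 24 mm) with the hood still down (value of joint bolt above 0.024 m and value of joint hood below 0.05 rad), for 0.1 s.
2. the hood is lifted a little, to between 0.12 and 0.35 rad, with the safety catch still engaged (value of joint hood between 0.12 and 0.35 rad and value of joint catch below 0.015 m), for 0.2 s.
3. the safety catch is pushed aside (beyond 27 mm) while the hood is only a little open (value of joint catch above 0.027 m and value of joint hood below 0.35 rad), for 0.1 s.
At the end, for the whole second after the job is handed in: The hood is tipped back to its stop (1.25 rad) or within 0.15 rad of it, and at rest (value of joint hood above 1.1 rad and velocity of joint hood between -0.05 and 0.05 rad/s); the robot touches nothing.
It fails at once if a loose bystander is shifted by more than 30 mm (distance of any of casting_a, casting_b, driver, ring_gauge, pendant, block_set, vblock from where it was at the start of the episode above 0.03 m).
It also fails if it takes over 72 s, if anything falls off the work surface, if the arm or the gripper's body presses on something with over 40 N, if the wrist force passes 120 N, or if a joint passes its speed limit or range.

ROBOT

A 7-joint arm with a two-finger parallel gripper is mounted at the origin on the work surface. World frame = base frame: x ahead of the robot, y to its left, z up, the work surface at z = 0. Lengths are in mm, angles in degrees, forces in N, time in s.
With the tool pointing down it reaches from about 350 to 900 mm from the base axis. Payload 8.1 kg.
Tool frame: the origin (TCP) lies midway between the tips of the shut fingers; the grasp point (between the pads) lies 19 mm behind it; z points along the fingers, y is the line along which they close (so a half turn about z gives the same grasp; the last joint's range is limited). The gripper opens to 92 mm and grips with 3 to 60 N. Pads are 19 mm wide; open, the fingers measure 130 mm over their backs; the gripper's body (75 mm by 190 mm) begins 47 mm behind the grasp point.
Start: joints at [63.048, 24.895, 1.432, 90.138, -0.665, 64.973, -4.303], TCP at [224.705, -583.223, 226.742] pointing down, gripper open.
Joint ranges: [-149.89, 149.89], [-25.12, 119.58], [-72.63, 75.52], [4.76, 147.25], [-75.54, 255.54], [6.69, 114.76], [-157.13, 157.13]. Speed limits (degrees/s): [127.2, 127.2, 172.46, 172.46, 180, 180, 180].

INTERFACE

Orientations are given as a 3x3 rotation matrix whose columns are the frame's x, y, z axes.
In Python, from bench import sensors, vision, order gives the robot as it stands. The module is installed in compiled form; this text tells all that it offers.
- The arm moves only by the shell command python3 -m inch 'ROWS' [FORCE]. ROWS is JSON, a list of rows, each a list of 7 numbers: the shift along the world's x, y, z each as a share of 30 cm, from -1 to 1, then the turn, a rotation vector about the world's x, y, z each as a share of 2 rad, from -1 to 1, then the closure, from -1 (fully open) to 1 (shut). A call has 1 to 12 rows; each row is the pose to reach, as a shift and turn from the pose commanded when the call began; what a row does not reach only later rows make up. A row lasts 1/8 s, in which the tool goes at most 62.5 mm and 10.7 degrees, less where a joint would pass 70% of its speed; a pose out of reach is approached as far as the arm can. A call with a number of a shift or a turn outside -1 to 1 is refused whole. A call with a gripper value outside its range is refused whole. The fingers move at their own pace and stop on an object; FORCE is the grip in N (left out, the last holds). Time passes only in rows, so rows that repeat a pose let the fingers close. It gives the time, the measured TCP pose, the force, the opening and the grip force at its end, in the units of the state.
- sensors.get_obs(): the state, without advancing time (a new reading comes with each control period).
- vision.get_image(name): name is "side" or "top"; returns a dict with "color" (480x640x3 uint8, red, green, blue), "K" (3x3 intrinsics, pixels), "k1" (the pictures are not rectified: a ray, as slopes to the right and down, at radius r is drawn at 1 + k1 r^2 times it, then the intrinsics apply), "R" (3x3) and "t" (3): a world point X has camera coordinates R X + t. Camera axes: x right, y down, z forward; pixel columns grow to the right and rows downward; lengths in mm; the calibration is good to about 2 mm. A picture is of the moment at which its call begins. There is no depth.
- order.close_job(): hands the job in; it is judged then, once.
Trained networks look in a picture, given as the dict that the camera call returned (one of the last four; its "shot" number tells which), for a name from the list of things; names that differ only in an ending like _2 or _b are one class to them, and where a whole thing is asked for, a point or a joint stands for the part that bears it (a point fixed in the world has none). Each returns a list of dicts, best first, with "p" (0 to 1); they miss things now and then, are a little off and sometimes report something else, mostly with a low value. They report only what shows in the picture. A call takes as long as a camera call.
- vision.recognise(picture, label): "pixel" ([column, row] in pixels, amid what is visible of it).
- vision.pinpoint(picture, label): "pixel" ([column, row] in pixels: a listed point, or the origin of a listed thing).
The state is a dict: "time_s": time; "qpos": joint angles; "joint_vel": joint speeds; "joint_torque": joint torques, N m; "ee_pos": TCP position; "ee_rot": TCP orientation; "ft_force": force on the tool from outside, world axes, zero at the start; "torque": the same for the moment, N m; "gripper_width": finger opening in mm; "gripper_force": force on a finger pad.
Only numpy, scipy, OpenCV 4.12 (cv2) and the standard library are available. Lean on these libraries where they do the work, as an engineer would, in place of code of your own. Each camera call takes 0.05 s, during which the arm holds its last target. There are 200 camera calls.

## Working session

There is one attempt and no reset: what is moved stays moved. The work goes in short steps, Python scripts to look and compute and a shell command to move; the robot and the scene stay as the last step left them, time stands still between calls to the robot, and variables do not carry over. Pictures are saved under pics/ and viewed, at most 10 in all, crops included, and the job is handed in when it is done.

```bash
mkdir -p pics; ls; cat > h.py <<'E'
import numpy as np,cv2
from bench import sensors,vision
def ray(im,p):
    K=np.array(im["K"]);d=(np.array(p)-[K[0,2],K[1,2]])/[K[0,0],K[1,1]]
    u=d.copy()
    for _ in range(30): u=d/(1+im["k1"]*(u@u))
    R=np.array(im["R"]);t=np.array(im["t"])
    v=R.T@np.array([u[0],u[1],1]);return -R.T@t, v/np.linalg.norm(v)
def tri(a,pa,b,pb):
    (c1,v1),(c2,v2)=ray(a,pa),ray(b,pb)
    A=np.stack([v1,-v2],1);s=np.linalg.lstsq(A,c2-c1,rcond=None)[0]
    x,y=c1+s[0]*v1,c2+s[1]*v2
    return (x+y)/2,np.linalg.norm(x-y)
def atz(im,p,z):
    c,v=ray(im,p);return c+v*(z-c[2])/v[2]
def proj(im,X):
    K=np.array(im["K"]);c=np.array(im["R"])@X+np.array(im["t"]);u=c[:2]/c[2]
    u=u*(1+im["k1"]*(u@u));return u*[K[0,0],K[1,1]]+[K[0,2],K[1,2]]
def save(im,n): cv2.imwrite("pics/"+n,cv2.cvtColor(im["color"],cv2.COLOR_RGB2BGR))
E
python3 - <<'E'
from h import *
np.set_printoptions(precision=1,suppress=True)
s=vision.get_image("side");t=vision.get_image("top")
save(s,"s0.png");save(t,"t0.png")
print(ray(s,[320,240]),ray(t,[320,240]))
for n in "stand hood_hinge hood_lip hood_handle bolt_knob catch_tab casting_a driver ring_gauge pendant block_set vblock".split():
    a=vision.pinpoint(s,n);b=vision.pinpoint(t,n)
    print(n,[(np.round(x["pixel"]),round(x["p"],2)) for x in a[:2]],[(np.round(x["pixel"]),round(x["p"],2)) for x in b[:2]], tri(s,a[0]["pixel"],t,b[0]["pixel"]) if a and b else "")
o=sensors.get_obs();print(o["ee_pos"],o["ee_rot"],o["gripper_width"],o["time_s"],o["ft_force"])
E
```

```text
pics
(array([-143.4,  697.8, 1203.4]), array([ 0.5, -0.5, -0.8])) (array([ 492.4,   10.7, 1249.3]), array([ 0., -0., -1.]))
stand [(array([276., 270.]), 0.97)] [(array([268., 219.]), 0.56)] (array([586.7, 110.6,   0. ]), np.float64(10.244596758410783))
hood_hinge [(array([252., 283.]), 0.76), (array([181., 379.]), 0.67)] [] 
hood_lip [(array([314., 202.]), 0.83)] [(array([333., 199.]), 0.7)] (array([624.5, -64.2, 103.7]), np.float64(3.7589309329263556))
hood_handle [(array([292., 216.]), 0.92)] [(array([285., 218.]), 0.74)] (array([574.4,  55.3, 179.6]), np.float64(6.107334574672344))
bolt_knob [(array([353., 213.]), 0.72)] [(array([341., 251.]), 0.61)] (array([494.1, -79.3, 146.3]), np.float64(0.38747212476326964))
catch_tab [(array([180., 381.]), 0.24)] [] 
casting_a [(array([180., 380.]), 0.87), (array([318., 215.]), 0.56)] [(array([125., 244.]), 0.84), (array([343., 192.]), 0.67)] (array([517.4, 492.7,  11. ]), np.float64(5.841824864092293))
driver [(array([350., 203.]), 0.65)] [(array([379., 211.]), 0.56)] (array([ 600.9, -192.8,   23.9]), np.float64(2.4119092917007143))
ring_gauge [(array([234., 409.]), 0.73)] [(array([140., 299.]), 0.69)] (array([370.6, 451.7,  13.3]), np.float64(2.562535331017424))
pendant [(array([477., 193.]), 0.91), (array([176., 316.]), 0.47)] [(array([488., 292.]), 0.67)] (array([ 371.4, -501.4,   -4.6]), np.float64(14.763537674871396))
block_set [(array([173., 317.]), 0.8), (array([254., 284.]), 0.24)] [(array([165., 193.]), 0.74)] (array([663.1, 392.8,   5.9]), np.float64(13.500343130858832))
vblock [(array([422., 156.]), 0.97)] [(array([503., 219.]), 0.55)] (array([ 585. , -535.4,   -2.8]), np.float64(17.030739723484377))
[ 224.7 -583.2  226.8] [[ 0.9  0.4  0. ]
 [ 0.4 -0.9 -0. ]
 [ 0.   0.  -1. ]] 91.78358162137876 1.3 [ 0.8 -0.3 -0.1]
```

View pics/s0.png

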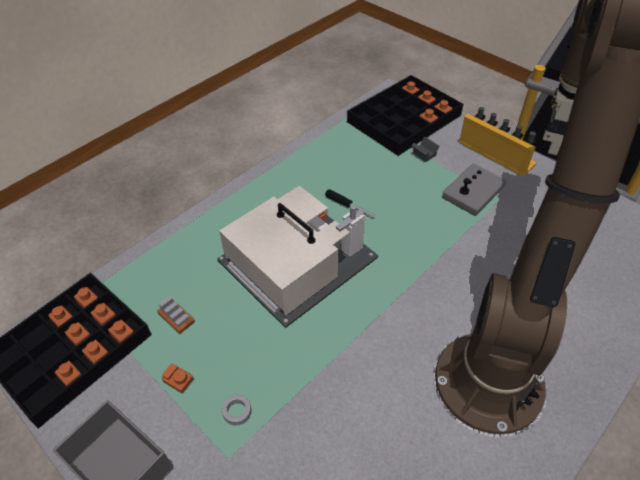

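View pics/t0.png

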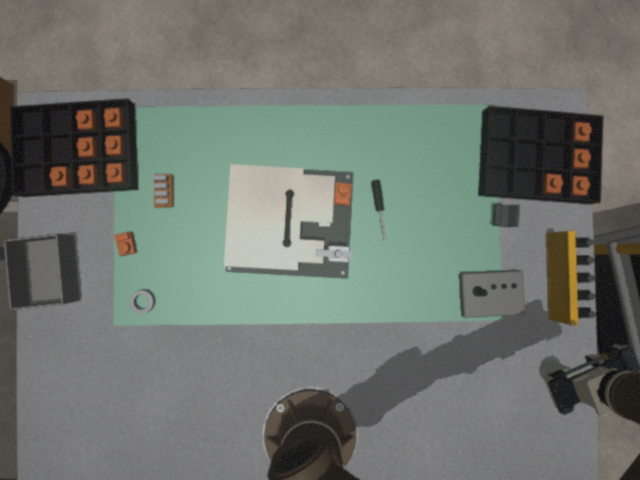

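The top view shows the hood with its front facing world -y (image right): bolt knob near (340,252), handle bar (290,193)-(287,243), casting_a at (343,192), driver at (378,208). In the side view, plate corners are at (286,322) and (377,257). Next I fit the stand's pose.

```bash
cat >> h.py <<'E'
from scipy.optimize import least_squares
def S2W(P,X):
    c,s=np.cos(P[2]),np.sin(P[2]);X=np.asarray(X,float)
    return np.array([P[0]+c*X[0]-s*X[1],P[1]+s*X[0]+c*X[1],X[2]])
E
python3 - <<'E'
from h import *
np.set_printoptions(precision=1,suppress=True)
s=vision.get_image("side");t=vision.get_image("top")
obs=[(t,(-225,-145,12),(350,170.5)),(t,(-225,145,12),(348,277)),(s,(105,145,12),(286,323)),(s,(-225,145,12),(378,257)),
(s,(-60,0,167),(295,222)),(t,(-60,0,167),(288.5,218)),(s,(0,0,0),(276,270)),(s,(-168,-52.5,106),(314,202)),(t,(-168,-52.5,106),(333,199)),(t,(-90,125,130),(299,270)),(t,(90,-125,130),(230.5,165))]
for n in ["bolt_knob","hood_handle"]:
    for im in (s,t):
        print(n,[ (x["pixel"],x["p"]) for x in vision.pinpoint(im,n)[:1]])
f=lambda P:np.concatenate([proj(im,S2W(P,X))-p for im,X,p in obs])
r=least_squares(f,[590,60,1.57],loss="soft_l1",x_scale=[1,1,.01])
P=r.x;print(P[:2],np.degrees(P[2]));print(f(P).reshape(-1,2))
np.save("P.npy",P)
for tr in (0,.006): pass
for X in [(-187,80,161.5),(-60,0,167),(-152,-60,119.5)]: print(X,S2W(P,X),proj(s,S2W(P,X)),proj(t,S2W(P,X)))
c=lambda im,x,y,w,h,k:cv2.resize(cv2.cvtColor(im["color"],cv2.COLOR_RGB2BGR)[y:y+h,x:x+w],None,fx=k,fy=k,interpolation=cv2.INTER_CUBIC)
cv2.imwrite("pics/c0.png",np.hstack([c(s,275,180,110,150,3.6),c(t,270,160,110,150,3.6)]))
E
```

```text
bolt_knob [([352.0, 210.8], 0.69)]
bolt_knob [([340.9, 249.2], 0.51)]
hood_handle [([292.5, 215.1], 0.69)]
hood_handle [([290.6, 218.6], 0.68)]
[580.4 107.6] 86.74501382090398
[[ 3.   0.4]
 [ 0.5  0.5]
 [ 0.2  2.7]
 [ 0.5 -2.9]
 [ 0.  -4.7]
 [-0.6 -1.4]
 [ 4.8  1.2]
 [-1.   0.3]
 [-0.2  0.6]
 [-0.7 -0.6]
 [-0.5 -0.8]]
(-187, 80, 161.5) [489.9 -74.6 161.5] [353.4 210.3] [339.8 252.8]
(-60, 0, 167) [577.   47.7 167. ] [295.  217.3] [287.9 216.6]
(-152, -60, 119.5) [631.7 -47.6 119.5] [306.7 200.3] [326.9 195.7]
```

View pics/c0.png

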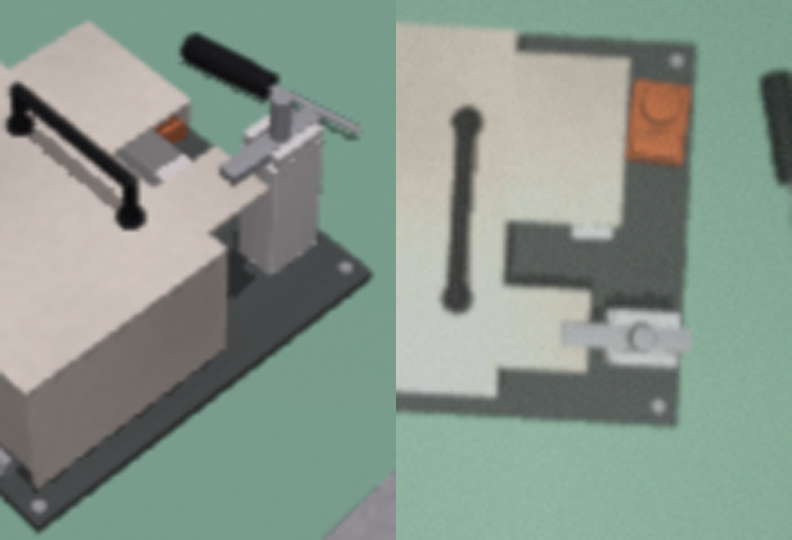

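The crop shows the knob upright on the bolt: its top is at (353,206) in the side view and (338.3,253.6) in the top view. The lip's front corners are at (334.7,176.7) and (332.8,222.8) in the top view. I refit with these.

```bash
python3 - <<'E'
from h import *
np.set_printoptions(precision=1,suppress=True)
s=vision.get_image("side");t=vision.get_image("top")
obs=[(t,(-225,-145,12),(352.2,172)),(t,(-225,145,12),(347.8,278)),(s,(105,145,12),(285.5,325)),(s,(-225,145,12),(378,255.5)),
(s,(-60,0,167),(295,217.5)),(t,(-60,0,167),(288.5,218)),(t,(-168,-110,130),(334.7,176.7)),(t,(-168,5,130),(332.8,222.8)),(t,(-90,125,130),(298.5,270)),(s,(-90,125,130),(337.5,248)),(s,(90,125,130),(283.5,287)),(t,(-150,105,130),(323,263.5))]
f=lambda P:np.concatenate([proj(im,S2W(P,X))-p for im,X,p in obs])
r=least_squares(f,[590,60,1.57],loss="soft_l1",x_scale=[1,1,.01])
P=r.x;print(P[:2],np.degrees(P[2]));print(f(P).reshape(-1,2))
np.save("P.npy",P)
K=tri(s,(353,206.5),t,(338.3,253.3));print("knob",K, atz(s,(353,206.5),160),atz(t,(338.3,253.3),161.5))
c,sn=np.cos(P[2]),np.sin(P[2]);d=K[0][:2]-P[:2];print("knob in stand",c*d[0]+sn*d[1],-sn*d[0]+c*d[1])
for X in [(-60,0,167),(-152,-60,119.5)]: print(X,S2W(P,X))
E
```

```text
[579.9 107.2] 86.272361690916
[[ 1.4 -0.3]
 [ 0.3  0.4]
 [ 0.3  0.8]
 [ 0.9 -0.8]
 [ 0.4 -0.1]
 [-0.4 -1. ]
 [ 0.3 -0.6]
 [-0.3 -0.2]
 [-0.5 -0.1]
 [ 0.9  0.7]
 [-1.   2.3]
 [ 0.  -0.4]]
knob (array([488.6, -69.8, 179.8]), np.float64(0.8005541726042921)) [500.5 -85.  160. ] [488.8 -70.9 161.5]
knob in stand -182.62744459905582 79.55011656342725
(-60, 0, 167) [576.   47.3 167. ]
(-152, -60, 119.5) [629.9 -48.4 119.5]
```

```bash
cat >> h.py <<'E'
from scipy.spatial.transform import Rotation as Ro
def tool(P,lean=0):
    """tool down, fingers closing along stand x; lean>0: body towards the back (+x), deg; y axis towards -x stand"""
    c,s=np.cos(P[2]),np.sin(P[2]);ex=np.array([c,s,0]);l=np.radians(lean)
    z=-np.array([ex[0]*np.sin(l),ex[1]*np.sin(l),np.cos(l)])
    y0=-ex; y=y0-z*(y0@z);y/=np.linalg.norm(y);return np.stack([np.cross(y,z),y,z],1)
def go(pos,R):
    o=sensors.get_obs();d=(np.array(pos)-o["ee_pos"])/300
    w=Ro.from_matrix(R@np.array(o["ee_rot"]).T).as_rotvec()/2
    print("from",np.round(o["ee_pos"],1),"shift",np.round(d,3),"turn",np.round(w,3))
E
python3 -m inch '[[0.44,0.855,0,0,0,-0.242,-0.09],[0.44,0.855,0,0,0,-0.242,-0.09],[0.44,0.855,0,0,0,-0.242,-0.09],[0.44,0.855,0,0,0,-0.242,-0.09],[0.44,0.855,0,0,0,-0.242,-0.09],[0.44,0.855,0,0,0,-0.242,-0.09],[0.44,0.855,0,0,0,-0.242,-0.09]]' 20
python3 - <<'E'
from h import *
P=np.load("P.npy");go([488.6,-69.8,225],tool(P))
go([488.6,-69.8,147],tool(P))
E
```

```text
time_s: 2.58
ee_pos: [356.4, -327.4, 226.9]
ee_rot: [[0.993, -0.116, 0.0], [-0.116, -0.993, -0.001], [0.0, 0.001, -1.0]]
ft_force: [-0.3, -0.0, 0.1]
gripper_width: 49.9
gripper_force: 0.0
from [ 356.4 -327.4  226.9] shift [ 0.441  0.859 -0.006] turn [0.    0.    0.026]
from [ 356.4 -327.4  226.9] shift [ 0.441  0.859 -0.266] turn [0.    0.    0.026]
```

```bash

python3 -m inch '[[0.441,0.859,-0.006,0,0,0.026,-0.09],[0.441,0.859,-0.006,0,0,0.026,-0.09],[0.441,0.859,-0.006,0,0,0.026,-0.09],[0.441,0.859,-0.006,0,0,0.026,-0.09],[0.441,0.859,-0.006,0,0,0.026,-0.09],[0.441,0.859,-0.006,0,0,0.026,-0.09],[0.441,0.859,-0.006,0,0,0.026,-0.09]]' 20
python3 - <<'E'
from h import *
P=np.load("P.npy");go([488.6,-69.8,147],tool(P))
s=vision.get_image("side");t=vision.get_image("top")
c=lambda im,x,y,w,h,k:cv2.resize(cv2.cvtColor(im["color"],cv2.COLOR_RGB2BGR)[y:y+h,x:x+w],None,fx=k,fy=k,interpolation=cv2.INTER_CUBIC)
cv2.imwrite("pics/c1.png",np.hstack([c(s,300,150,110,150,3.6),c(t,270,160,110,150,3.6)]))
E
```

```text
time_s: 3.45
ee_pos: [488.7, -71.0, 224.7]
ee_rot: [[0.998, -0.067, -0.001], [-0.067, -0.998, -0.001], [-0.001, 0.001, -1.0]]
ft_force: [-0.0, -0.7, 0.0]
gripper_width: 50.0
gripper_force: 0.0
from [488.7 -71.  224.7] shift [-0.     0.004 -0.259] turn [ 0.    -0.     0.001]
```

View pics/c1.png

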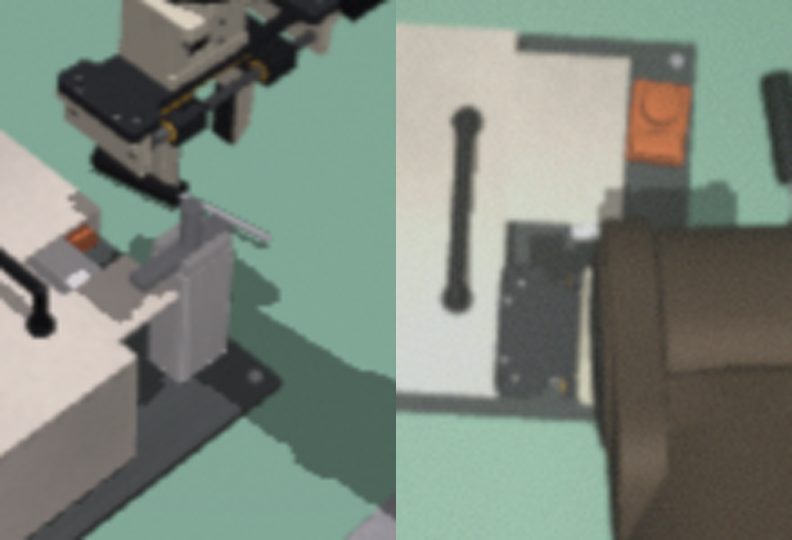

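The gripper hangs above the knob: in the side crop the knob is below and between the fingers, at about (190,215). I go down and close.

```bash

python3 -m inch '[[0,0.004,-0.13,0,0,0,-0.09],[0,0.004,-0.2,0,0,0,-0.09],[0,0.004,-0.259,0,0,0,-0.09],[0,0.004,-0.259,0,0,0,-0.09]]' 20
python3 -m inch '[[0,0,0,0,0,0,1],[0,0,0,0,0,0,1],[0,0,0,0,0,0,1],[0,0,0,0,0,0,1],[0,0,0,0,0,0,1],[0,0,0,0,0,0,1]]' 20
```

```text
time_s: 4.05
ee_pos: [487.7, -69.3, 146.3]
ee_rot: [[0.998, -0.066, -0.003], [-0.066, -0.998, -0.0], [-0.003, 0.0, -1.0]]
ft_force: [0.1, 0.0, 0.1]
gripper_width: 50.1
gripper_force: 0.0
time_s: 4.8
ee_pos: [489.2, -68.1, 147.6]
ee_rot: [[0.998, -0.064, 0.001], [-0.064, -0.998, -0.0], [0.001, 0.0, -1.0]]
ft_force: [0.3, -1.4, 5.9]
gripper_width: 15.4
gripper_force: 20.0
```

```bash

python3 -m inch '[[-0.001,-0.02,0,0,0,0,1],[-0.003,-0.045,0,0,0,0,1],[-0.005,-0.07,0,0,0,0,1],[-0.006,-0.09,0,0,0,0,1],[-0.007,-0.105,0,0,0,0,1],[-0.007,-0.105,0,0,0,0,1],[-0.007,-0.105,0,0,0,0,1]]' 20
python3 -m inch '[[0,0,0,0,0,0,-0.09],[0,0,0,0,0,0,-0.09],[0,0,0,0,0,0,-0.09],[0,0,0.28,0,0,0,-0.09],[0,0,0.28,0,0,0,-0.09],[0,0,0.28,0,0,0,-0.09]]' 20
python3 - <<'E'
from h import *
P=np.load("P.npy")
X=S2W(P,(-60,0,167));print(X)
go([X[0],X[1],228],tool(P))
E
```

```text
time_s: 5.68
ee_pos: [487.2, -99.4, 147.6]
ee_rot: [[0.998, -0.064, 0.001], [-0.064, -0.998, -0.0], [0.001, 0.0, -1.0]]
ft_force: [-0.7, -0.9, 5.9]
gripper_width: 15.4
gripper_force: 20.0
time_s: 6.42
ee_pos: [488.0, -99.3, 232.8]
ee_rot: [[0.998, -0.064, 0.004], [-0.064, -0.998, -0.001], [0.004, 0.0, -1.0]]
ft_force: [0.0, -0.1, 0.2]
gripper_width: 50.3
gripper_force: 0.0
[575.96648134  47.34972719 167.        ]
from [488.  -99.3 232.8] shift [ 0.293  0.489 -0.016] turn [ 0.     0.002 -0.   ]
```

```bash

python3 -m inch '[[0.293,0.489,-0.016,0,0.002,0,-0.09],[0.293,0.489,-0.016,0,0.002,0,-0.09],[0.293,0.489,-0.016,0,0.002,0,-0.09],[0.293,0.489,-0.016,0,0.002,0,-0.09],[0.293,0.489,-0.016,0,0.002,0,-0.09]]' 35
python3 -m inch '[[0,0,-0.13,0,0,0,-0.09],[0,0,-0.2,0,0,0,-0.09],[0,0,-0.26,0,0,0,-0.09],[0,0,-0.26,0,0,0,-0.09]]' 35
python3 -m inch '[[0,0,0,0,0,0,1],[0,0,0,0,0,0,1],[0,0,0,0,0,0,1],[0,0,0,0,0,0,1],[0,0,0,0,0,0,1],[0,0,0,0,0,0,1]]' 35
python3 - <<'E'
from h import *
np.set_printoptions(precision=3,suppress=True)
P=np.load("P.npy");ex=np.array([np.cos(P[2]),np.sin(P[2])])
o=sensors.get_obs();g=np.array(o["ee_pos"])-19*np.array([0,0,-1]);print(g, S2W(P,(-60,0,167)))
a0=np.arctan2(147,150)
for th in (.06,.12,.18,.24):
    dx=-210*np.cos(a0+th)+150;dz=210*np.sin(a0+th)-147
    print(th,dx,dz,np.array([dx*ex[0],dx*ex[1],dz])/300, "turn lean",th)
print("turn axis for body-back (rotvec/rad):",Ro.from_matrix(tool(P,10)@tool(P,0).T).as_rotvec()/np.radians(10))
E
```

```text
time_s: 7.05
ee_pos: [574.0, 46.7, 225.0]
ee_rot: [[0.998, -0.064, -0.006], [-0.064, -0.998, -0.001], [-0.006, 0.001, -1.0]]
ft_force: [-0.4, -0.8, 0.3]
gripper_width: 50.5
gripper_force: 0.0
time_s: 7.55
ee_pos: [573.2, 45.4, 147.0]
ee_rot: [[0.998, -0.066, -0.007], [-0.066, -0.998, -0.001], [-0.007, 0.002, -1.0]]
ft_force: [0.6, -0.3, 1.2]
gripper_width: 50.3
gripper_force: 0.0
time_s: 8.3
ee_pos: [575.1, 49.1, 148.8]
ee_rot: [[0.998, -0.063, -0.003], [-0.063, -0.998, 0.002], [-0.003, -0.002, -1.0]]
ft_force: [0.3, 4.4, 1.1]
gripper_width: 10.9
gripper_force: 35.0
[575.071  49.068 167.755] [575.966  47.35  167.   ]
0.06 9.099004881282013 8.714191949722448 [0.002 0.03  0.029] turn lean 0.06
0.12 18.689797410102756 16.882978664045964 [0.004 0.062 0.056] turn lean 0.12
0.18 28.753164870245072 24.46196362755802 [0.006 0.096 0.082] turn lean 0.18
0.24 39.25289000598515 31.423870678711523 [0.009 0.131 0.105] turn lean 0.24
turn axis for body-back (rotvec/rad): [-0.998  0.065 -0.   ]
```

```bash

python3 -m inch '[[0.001,0.015,0.015,0,0,0,1],[0.002,0.03,0.029,0,0,0,1],[0.003,0.046,0.043,0,0,0,1],[0.004,0.062,0.056,0,0,0,1],[0.005,0.079,0.07,0,0,0,1],[0.006,0.096,0.082,0,0,0,1],[0.007,0.114,0.094,0,0,0,1],[0.009,0.129,0.104,0,0,0,1],[0.009,0.129,0.104,0,0,0,1],[0.009,0.129,0.104,0,0,0,1],[0.009,0.129,0.104,0,0,0,1]]' 35
python3 - <<'E'
from h import *
P=np.load("P.npy");o=sensors.get_obs();g=np.array(o["ee_pos"])-19*np.array(o["ee_rot"])[:,2]
d=g[:2]-P[:2];x=d@[np.cos(P[2]),np.sin(P[2])];print(x,g[2],np.arctan2(g[2]-20,90-x)-np.arctan2(147,150),np.hypot(g[2]-20,90-x))
E
```

```text
time_s: 9.68
ee_pos: [577.3, 84.3, 178.8]
ee_rot: [[0.998, -0.065, -0.005], [-0.065, -0.998, -0.002], [-0.005, 0.002, -1.0]]
ft_force: [3.3, -3.4, -7.7]
gripper_width: 11.0
gripper_force: 35.0
-22.9770943338803 197.83011257319515 0.2295205304806338 210.6831098638943
```

```bash

python3 -m inch '[[0,0,0,0,0,0,-0.09],[0,0,0,0,0,0,-0.09],[0,0,0,0,0,0,-0.09],[0,0,0.3,0,0,0,-0.09],[0,0,0.3,0,0,0,-0.09],[0,0,0.3,0,0,0,-0.09]]' 35
cat >> h.py <<'E'
def toolc(P,lean,sg=1):
    """closing along sg*stand y, lean<0: body to the front"""
    R=tool(P,lean);c,s=np.cos(P[2]),np.sin(P[2]);y=sg*np.array([-s,c,0]);z=R[:,2]
    return np.stack([np.cross(y,z),y,z],1)
E
python3 - <<'E'
from h import *
np.set_printoptions(precision=1,suppress=True)
P=np.load("P.npy");o=sensors.get_obs();print(o["qpos"])
X=S2W(P,(-250,-95,240));print(X)
for sg in (1,-1): go(X,toolc(P,-30,sg))
E
```

```text
time_s: 10.42
ee_pos: [578.8, 86.8, 272.4]
ee_rot: [[0.998, -0.064, 0.001], [-0.064, -0.998, 0.001], [0.001, -0.001, -1.0]]
ft_force: [0.5, -0.3, -0.1]
gripper_width: 49.8
gripper_force: 0.0
[  -3.3   20.2  -14.4   91.1    5.2   69.2 -112.3]
[ 658.4 -148.4  240. ]
from [578.8  86.8 272.4] shift [ 0.3 -0.8 -0.1] turn [ 0.2  0.2 -0.8]
from [578.8  86.8 272.4] shift [ 0.3 -0.8 -0.1] turn [ 0.2 -0.2  0.8]
```

```bash
python3 - <<'E'
from h import *
P=np.load("P.npy");go(S2W(P,(-250,-95,240)),toolc(P,-30,-1))
E
```

```text
from [578.8  86.8 272.4] shift [ 0.265 -0.784 -0.108] turn [ 0.191 -0.218  0.765]
```

```bash

python3 -m inch '[[0.1,-0.25,0,0.03,-0.03,0.1,1],[0.2,-0.5,0,0.05,-0.05,0.2,1],[0.265,-0.784,0,0.08,-0.09,0.3,1],[0.265,-0.784,-0.05,0.1,-0.12,0.4,1],[0.265,-0.784,-0.108,0.191,-0.218,0.765,1],[0.265,-0.784,-0.108,0.191,-0.218,0.765,1],[0.265,-0.784,-0.108,0.191,-0.218,0.765,1],[0.265,-0.784,-0.108,0.191,-0.218,0.765,1],[0.265,-0.784,-0.108,0.191,-0.218,0.765,1],[0.265,-0.784,-0.108,0.191,-0.218,0.765,1],[0.265,-0.784,-0.108,0.191,-0.218,0.765,1],[0.265,-0.784,-0.108,0.191,-0.218,0.765,1]]' 35
python3 - <<'E'
from h import *
np.set_printoptions(precision=1,suppress=True)
P=np.load("P.npy");print(sensors.get_obs()["qpos"])
s=vision.get_image("side");t=vision.get_image("top")
for n in ["catch_tab","hood_lip","hood_handle","bolt_knob"]:
    for im in (s,t): print(n,[(np.round(x["pixel"],1),round(x["p"],2)) for x in vision.pinpoint(im,n)[:2]])
print("tab exp",S2W(P,(-152,-60,119.5)),proj(s,S2W(P,(-152,-60,119.5))),proj(t,S2W(P,(-152,-60,119.5))))
c=lambda im,x,y,w,h,k:cv2.resize(cv2.cvtColor(im["color"],cv2.COLOR_RGB2BGR)[y:y+h,x:x+w],None,fx=k,fy=k,interpolation=cv2.INTER_CUBIC)
cv2.imwrite("pics/c2.png",np.hstack([c(s,275,150,110,150,3.6),c(t,270,160,110,150,3.6)]))
go(S2W(P,(-250,-95,240)),toolc(P,-30,-1))
E
```

```text
time_s: 11.92
ee_pos: [656.8, -148.6, 236.8]
ee_rot: [[0.058, 0.998, 0.033], [0.866, -0.067, 0.495], [0.496, -0.0, -0.868]]
ft_force: [-0.2, 0.3, 0.2]
gripper_width: 0.2
gripper_force: 0.0
[ 43.2  41.  -37.3  74.2  -6.1  75.9  10.3]
catch_tab [(array([305.7, 199.3]), 0.48)]
catch_tab [(array([329.7, 196.3]), 0.57), (array([352.4, 254.2]), 0.23)]
hood_lip [(array([307.9, 191.2]), 0.7)]
hood_lip [(array([324. , 196.2]), 0.57), (array([125.6, 244.5]), 0.53)]
hood_handle [(array([281.5, 216. ]), 0.82), (array([365.1, 205.6]), 0.23)]
hood_handle [(array([271.8, 215.3]), 0.76)]
bolt_knob [(array([475.8, 190. ]), 0.52)]
bolt_knob [(array([351.4, 253.7]), 0.6), (array([330. , 194.8]), 0.16)]
tab exp [629.9 -48.4 119.5] [307.4 200.5] [327.2 196.4]
from [ 657.  -149.1  237.3] shift [0. 0. 0.] turn [0. 0. 0.]
```

View pics/c2.png

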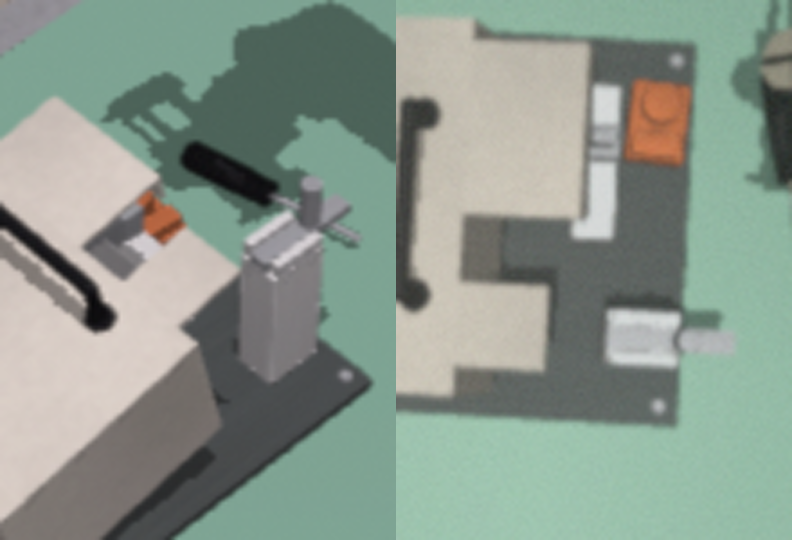

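The tab shows on the block at top-view pixel (328,196) and side-view (306,199), as predicted. The bolt is drawn, the hood is propped at about 0.23 rad and casting_a has not moved. I approach the -y side of the tab.

```bash
python3 - <<'E'
from h import *
P=np.load("P.npy");go(S2W(P,(-156,-92,102)),toolc(P,-30,-1))
print("y40",40*np.array([-np.sin(P[2]),np.cos(P[2])])/300)
E
```

```text
from [ 657.  -149.1  237.3] shift [ 0.015  0.316 -0.451] turn [0.002 0.    0.001]
y40 [-0.13305125  0.00866849]
```

```bash

python3 -m inch '[[0.004,0.08,-0.12,0,0,0,1],[0.008,0.17,-0.24,0,0,0,1],[0.012,0.25,-0.36,0,0,0,1],[0.015,0.29,-0.42,0,0,0,1],[0.015,0.316,-0.451,0,0,0,1],[0.015,0.316,-0.451,0,0,0,1],[0.015,0.316,-0.451,0,0,0,1]]' 35
python3 -m inch '[[-0.01,0.001,0,0,0,0,1],[-0.02,0.001,0,0,0,0,1],[-0.03,0.002,0,0,0,0,1],[-0.045,0.003,0,0,0,0,1],[-0.06,0.004,0,0,0,0,1],[-0.075,0.005,0,0,0,0,1],[-0.09,0.006,0,0,0,0,1],[-0.09,0.006,0,0,0,0,1]]' 35
```

```text
time_s: 13.3
ee_pos: [662.2, -55.2, 102.9]
ee_rot: [[0.057, 0.998, 0.035], [0.867, -0.067, 0.494], [0.496, 0.002, -0.869]]
ft_force: [0.9, 0.0, -0.7]
gripper_width: 0.3
gripper_force: 0.0
time_s: 14.3
ee_pos: [634.0, -52.5, 102.0]
ee_rot: [[0.057, 0.998, 0.033], [0.866, -0.066, 0.495], [0.496, 0.0, -0.868]]
ft_force: [0.2, -0.1, 0.3]
gripper_width: 0.4
gripper_force: 0.1
```

```bash

python3 -m inch '[[-0.01,0.001,0,0,0,0,1],[-0.02,0.001,0,0,0,0,1],[-0.03,0.002,0,0,0,0,1],[-0.04,0.003,0,0,0,0,1]]' 35
python3 - <<'E'
from h import *
t=vision.get_image("top");s=vision.get_image("side")
P=np.load("P.npy")
o=sensors.get_obs();print(o["ft_force"])
c=lambda im,x,y,w,h,k:cv2.resize(cv2.cvtColor(im["color"],cv2.COLOR_RGB2BGR)[y:y+h,x:x+w],None,fx=k,fy=k,interpolation=cv2.INTER_CUBIC)
cv2.imwrite("pics/c3.png",np.hstack([c(s,275,150,80,110,5),c(t,290,150,80,110,5)]))
E
```

```text
time_s: 14.8
ee_pos: [622.4, -51.7, 102.0]
ee_rot: [[0.057, 0.998, 0.034], [0.866, -0.066, 0.495], [0.496, 0.001, -0.868]]
ft_force: [2.1, -0.8, 0.9]
gripper_width: 0.4
gripper_force: 1.1
[ 0.74532622 -0.67269333  0.76255032]
```

View pics/c3.png

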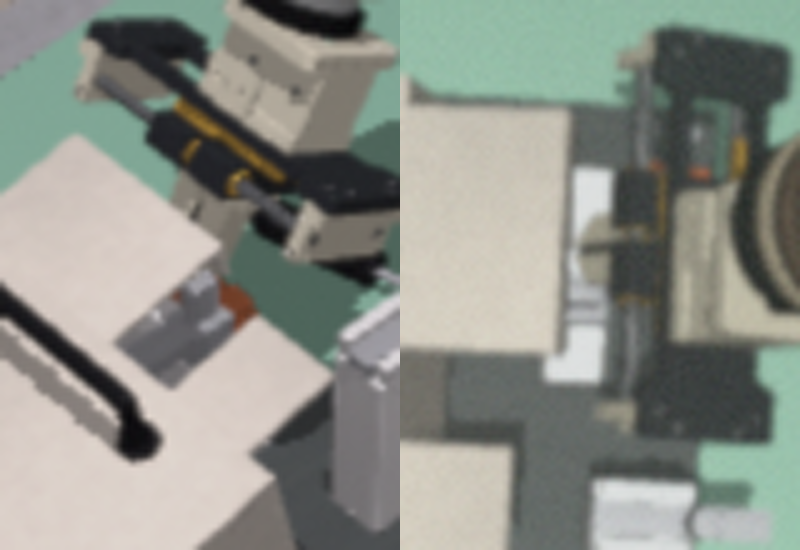

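The fingers are against the tab's -y side (contact near (600,285) in the top crop), with 2 N on them. I keep pushing until the stop.

```bash

python3 -m inch '[[-0.01,0.001,0,0,0,0,1],[-0.02,0.001,0,0,0,0,1],[-0.03,0.002,0,0,0,0,1],[-0.04,0.003,0,0,0,0,1]]' 35
python3 -m inch '[[-0.01,0.001,0,0,0,0,1],[-0.02,0.001,0,0,0,0,1],[-0.03,0.002,0,0,0,0,1]]' 35
```

```text
time_s: 15.4
ee_pos: [614.6, -51.5, 102.7]
ee_rot: [[0.057, 0.997, 0.042], [0.867, -0.07, 0.494], [0.496, 0.008, -0.869]]
ft_force: [20.3, 2.0, -8.7]
gripper_width: 0.6
gripper_force: 9.9
time_s: 15.78
ee_pos: [612.6, -52.0, 103.9]
ee_rot: [[0.056, 0.997, 0.056], [0.867, -0.076, 0.492], [0.495, 0.021, -0.869]]
ft_force: [43.9, 5.7, -23.4]
gripper_width: 0.4
gripper_force: 20.8
```

```bash

python3 -m inch '[[0.04,-0.003,0,0,0,0,1],[0.08,-0.005,0,0,0,0,1],[0.08,-0.085,0.12,0,0,0,1],[0.08,-0.18,0.26,0,0,0,1],[0.08,-0.3,0.45,0,0,0,1],[0.08,-0.4,0.5,0,0,0,1],[0.08,-0.4,0.5,0,0,0,1],[0.08,-0.4,0.5,0,0,0,1]]' 35
python3 - <<'E'
from h import *
np.set_printoptions(precision=1,suppress=True)
P=np.load("P.npy")
s=vision.get_image("side");t=vision.get_image("top")
for n in ["catch_tab","hood_handle","casting_a","driver"]:
    for im in (s,t): print(n,[(np.round(x["pixel"],1),round(x["p"],2)) for x in vision.pinpoint(im,n)[:2]])
for y in (-60,-24): print(proj(s,S2W(P,(-152,y,119.5))),proj(t,S2W(P,(-152,y,119.5))))
c=lambda im,x,y,w,h,k:cv2.resize(cv2.cvtColor(im["color"],cv2.COLOR_RGB2BGR)[y:y+h,x:x+w],None,fx=k,fy=k,interpolation=cv2.INTER_CUBIC)
cv2.imwrite("pics/c4.png",np.hstack([c(s,265,150,110,150,3.6),c(t,260,160,110,150,3.6)]))
th=.23;a=np.arctan2(147,150)+th;X=(90-210*np.cos(a),0,20+210*np.sin(a));print(X)
go(S2W(P,(X[0]-20,0,X[2]+80)),tool(P,0))
E
```

```text
time_s: 16.77
ee_pos: [624.7, -169.1, 251.1]
ee_rot: [[0.057, 0.998, 0.031], [0.866, -0.065, 0.496], [0.497, -0.001, -0.868]]
ft_force: [-0.1, 0.0, -0.9]
gripper_width: 0.3
gripper_force: 0.0
catch_tab [(array([314.3, 207.4]), 0.56)]
catch_tab []
hood_handle [(array([280.9, 214.7]), 0.56), (array([317. , 205.4]), 0.53)]
hood_handle [(array([271.3, 215.4]), 0.82)]
casting_a [(array([179.4, 381.1]), 0.92), (array([316.9, 215.3]), 0.48)]
casting_a [(array([341. , 195.1]), 0.85), (array([125.3, 244.6]), 0.82)]
driver [(array([280. , 212.9]), 0.72), (array([349.5, 203.3]), 0.71)]
driver [(array([379.9, 212. ]), 0.64), (array([269.8, 218. ]), 0.44)]
[307.4 200.5] [327.2 196.4]
[316.4 207.5] [326.4 210.9]
(np.float64(-22.525781654283662), 0, np.float64(197.30749691733985))
from [ 625.5 -169.9  251.9] shift [-0.2  0.8  0.1] turn [-0.2  0.2 -0.8]
```

View pics/c4.png

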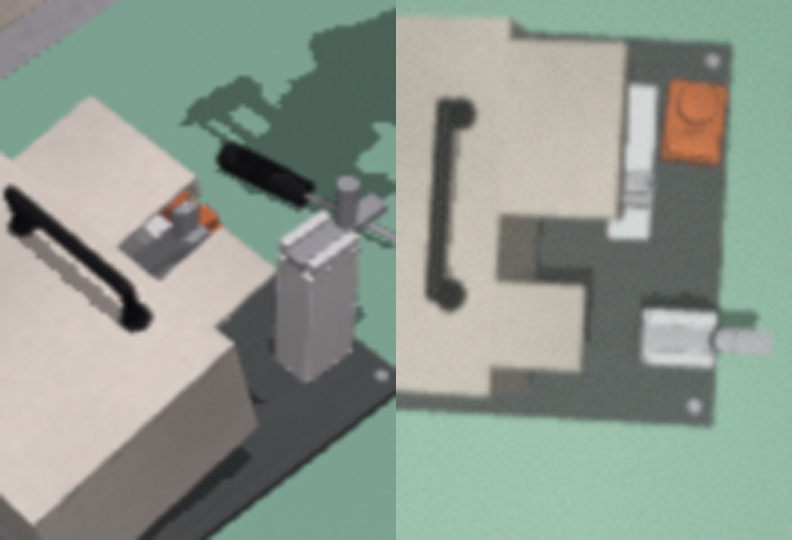

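The tab now stands at top-view pixel (327,211), the predicted fully-home spot. The hood is still slightly open and the castings are in place. I go back above the handle.

```bash
python3 - <<'E'
from h import *
P=np.load("P.npy");go(S2W(P,(-22.5,0,275)),tool(P,0))
E
```

```text
from [ 625.5 -169.9  251.9] shift [-0.157  0.849  0.077] turn [-0.189  0.216 -0.766]
```

```bash

python3 -m inch '[[0,0,0.1,-0.189,0.216,-0.766,0.5],[0,0,0.1,-0.189,0.216,-0.766,0.5],[-0.05,0.1,0.1,-0.189,0.216,-0.766,0.3],[-0.1,0.2,0.1,-0.189,0.216,-0.766,0],[-0.157,0.4,0.1,-0.189,0.216,-0.766,-0.09],[-0.157,0.55,0.09,-0.189,0.216,-0.766,-0.09],[-0.157,0.7,0.077,-0.189,0.216,-0.766,-0.09],[-0.157,0.849,0.077,-0.189,0.216,-0.766,-0.09],[-0.157,0.849,0.077,-0.189,0.216,-0.766,-0.09],[-0.157,0.849,0.077,-0.189,0.216,-0.766,-0.09],[-0.157,0.849,0.077,-0.189,0.216,-0.766,-0.09]]' 35
python3 - <<'E'
from h import *
P=np.load("P.npy");go(S2W(P,(-22.5,0,179)),tool(P,0));print(sensors.get_obs()["qpos"])
E
```

```text
time_s: 18.65
ee_pos: [578.4, 85.6, 274.9]
ee_rot: [[0.998, -0.063, 0.001], [-0.063, -0.998, -0.0], [0.001, 0.0, -1.0]]
ft_force: [-0.0, -0.5, -0.5]
gripper_width: 50.1
gripper_force: 0.0
from [578.4  85.6 274.9] shift [-0.    -0.003 -0.32 ] turn [ 0.     0.001 -0.001]
[  -0.39732119   20.48902597  -18.2813691    90.7370802     6.74452593
   69.80052415 -113.55114997]
```

```bash

python3 -m inch '[[0,-0.003,-0.16,0,0,0,-0.09],[0,-0.003,-0.25,0,0,0,-0.09],[-0.003,-0.003,-0.32,0,0,0,-0.09],[-0.003,-0.003,-0.32,0,0,0,-0.09],[-0.003,-0.003,-0.32,0,0,0,-0.09]]' 35
python3 -m inch '[[0,0,0,0,0,0,1],[0,0,0,0,0,0,1],[0,0,0,0,0,0,1],[0,0,0,0,0,0,1],[0,0,0,0,0,0,1],[0,0,0,0,0,0,1]]' 35
cat >> h.py <<'E'
def arc(P,ths,lean_of):
    """rows from now: bar held at grasp point, hood to angles ths"""
    o=sensors.get_obs();R0=np.array(o["ee_rot"]);p0=np.array(o["ee_pos"]);g=p0-19*R0[:,2]
    ex=np.array([np.cos(P[2]),np.sin(P[2])]);x=(g[:2]-P[:2])@ex
    a0=np.arctan2(g[2]-20,90-x);r=np.hypot(g[2]-20,90-x);th0=a0-np.arctan2(147,150);print("th",th0,"r",r)
    l0=np.degrees(np.arcsin(np.clip(-R0[:2,2]@ex,-1,1)))
    for th in ths:
        a=a0+th-th0;dx=90-r*np.cos(a)-x;dz=r*np.sin(a)+20-g[2];L=lean_of(th)
        D=Ro.from_rotvec(np.radians(L-l0)*np.array([-ex[1],ex[0],0]))
        w=D.as_rotvec()/2;p=g+[dx*ex[0],dx*ex[1],dz]+19*(D.as_matrix()@R0)[:,2]
        print(round(th,2),np.round((p-p0)/300,3),np.round(w,3))
E
python3 - <<'E'
from h import *
P=np.load("P.npy");arc(P,np.arange(.3,1.26,.08),lambda t:max(0,(t-.23)*36))
E
```

```text
time_s: 19.27
ee_pos: [578.0, 83.4, 180.1]
ee_rot: [[0.998, -0.066, 0.003], [-0.066, -0.998, 0.0], [0.003, -0.0, -1.0]]
ft_force: [0.1, 0.2, -0.1]
gripper_width: 49.9
gripper_force: 0.0
time_s: 20.02
ee_pos: [577.6, 83.9, 179.1]
ee_rot: [[0.998, -0.065, 0.001], [-0.065, -0.998, -0.0], [0.001, 0.0, -1.0]]
ft_force: [0.8, 1.2, 0.3]
gripper_width: 10.8
gripper_force: 35.0
th 0.2284263264244215 r 211.099683038653
0.3 [0.003 0.041 0.026] [-0.022  0.001  0.   ]
0.38 [0.006 0.088 0.051] [-0.047  0.003  0.   ]
0.46 [0.009 0.137 0.072] [-0.072  0.005  0.   ]
0.54 [0.012 0.187 0.088] [-0.097  0.006  0.   ]
0.62 [0.016 0.239 0.101] [-0.122  0.008  0.   ]
0.7 [0.019 0.292 0.11 ] [-0.147  0.01   0.   ]
0.78 [0.022 0.345 0.114] [-0.172  0.011  0.   ]
0.86 [0.026 0.398 0.114] [-0.197  0.013  0.   ]
0.94 [0.029 0.451 0.109] [-0.223  0.015  0.   ]
1.02 [0.033 0.503 0.1  ] [-0.248  0.016  0.   ]
1.1 [0.036 0.555 0.087] [-0.273  0.018  0.   ]
1.18 [0.039 0.605 0.07 ] [-0.298  0.019  0.   ]
```

```bash

python3 -m inch '[[0.0015,0.02,0.013,-0.011,0,0,1],[0.003,0.041,0.026,-0.022,0.001,0,1],[0.0045,0.065,0.039,-0.035,0.002,0,1],[0.006,0.088,0.051,-0.047,0.003,0,1],[0.0075,0.112,0.062,-0.06,0.004,0,1],[0.009,0.137,0.072,-0.072,0.005,0,1],[0.009,0.137,0.072,-0.072,0.005,0,1]]' 35
python3 - <<'E'
from h import *
P=np.load("P.npy");arc(P,np.arange(.5,1.251,.075),lambda t:max(0,(t-.23)*36))
E
```

```text
time_s: 20.9
ee_pos: [580.2, 124.5, 201.0]
ee_rot: [[0.998, -0.064, -0.009], [-0.065, -0.987, -0.147], [0.001, 0.148, -0.989]]
ft_force: [0.7, -3.8, -0.6]
gripper_width: 10.9
gripper_force: 35.0
th 0.45866022991777666 r 211.69470773988175
0.5 [0.002 0.026 0.009] [-0.011  0.001  0.   ]
0.57 [0.005 0.074 0.023] [-0.034  0.002  0.   ]
0.65 [0.008 0.123 0.034] [-0.058  0.004  0.   ]
0.72 [0.011 0.173 0.04 ] [-0.081  0.005  0.   ]
0.8 [0.015 0.223 0.043] [-0.105  0.007  0.   ]
0.87 [0.018 0.273 0.042] [-0.128  0.008  0.   ]
0.95 [0.021 0.323 0.037] [-0.152  0.01   0.   ]
1.02 [0.024 0.372 0.028] [-0.175  0.011  0.   ]
1.1 [0.027 0.42  0.016] [-0.199  0.013  0.   ]
1.17 [ 0.03   0.468 -0.   ] [-0.222  0.014  0.   ]
1.25 [ 0.033  0.513 -0.02 ] [-0.246  0.016  0.   ]
```

Past the catch with low force. On to near the stop.

```bash

python3 -m inch '[[0.002,0.026,0.009,-0.011,0.001,0,1],[0.005,0.074,0.023,-0.034,0.002,0,1],[0.008,0.123,0.034,-0.058,0.004,0,1],[0.011,0.173,0.04,-0.081,0.005,0,1],[0.015,0.223,0.043,-0.105,0.007,0,1],[0.018,0.273,0.042,-0.128,0.008,0,1],[0.021,0.323,0.037,-0.152,0.01,0,1],[0.024,0.372,0.028,-0.175,0.011,0,1],[0.027,0.42,0.016,-0.199,0.013,0,1],[0.03,0.468,0,-0.222,0.014,0,1],[0.03,0.468,0,-0.222,0.014,0,1]]' 35
python3 - <<'E'
from h import *
P=np.load("P.npy");arc(P,[1.2,1.22,1.24],lambda t:max(0,(t-.23)*36));print(sensors.get_obs()["ft_force"])
E
```

```text
time_s: 22.28
ee_pos: [590.1, 268.8, 201.7]
ee_rot: [[0.998, -0.055, -0.029], [-0.062, -0.83, -0.554], [0.006, 0.555, -0.832]]
ft_force: [4.1, 6.4, 6.4]
gripper_width: 10.8
gripper_force: 35.0
th 1.1906946633918916 r 214.03291537991828
1.2 [ 0.     0.005 -0.002] [-0.011  0.001  0.   ]
1.22 [ 0.001  0.017 -0.007] [-0.017  0.001  0.   ]
1.24 [ 0.002  0.03  -0.013] [-0.023  0.002  0.   ]
[4.11856874 6.44120031 6.4393558 ]
```

```bash

python3 -m inch '[[0,0.008,-0.004,-0.008,0,0,1],[0.001,0.017,-0.007,-0.017,0.001,0,1],[0.002,0.028,-0.012,-0.022,0.002,0,1],[0.002,0.028,-0.012,-0.022,0.002,0,1],[0.002,0.028,-0.012,-0.022,0.002,0,1]]' 35
python3 -m inch '[[0,0,0,0,0,0,0.3],[0,0,0,0,0,0,0.3],[0,0,0,0,0,0,0.3]]' 35
python3 - <<'E'
from h import *
print((-0.1/0.3)*np.array(sensors.get_obs()["ee_rot"])[:,2])
E
```

```text
time_s: 22.9
ee_pos: [590.4, 275.0, 199.2]
ee_rot: [[0.998, -0.055, -0.034], [-0.064, -0.805, -0.59], [0.005, 0.591, -0.807]]
ft_force: [2.1, 2.5, 9.2]
gripper_width: 11.2
gripper_force: 35.0
time_s: 23.28
ee_pos: [589.5, 273.8, 196.8]
ee_rot: [[0.998, -0.052, -0.038], [-0.065, -0.804, -0.591], [0.0, 0.592, -0.806]]
ft_force: [0.9, -0.2, -0.1]
gripper_width: 31.3
gripper_force: 0.0
[0.01270284 0.1970509  0.26855296]
```

```bash

python3 -m inch '[[0.002,0.04,0.055,0,0,0,0.3],[0.005,0.08,0.11,0,0,0,0.3],[0.01,0.14,0.2,0,0,0,0.3],[0.012,0.2,0.27,0,0,0,0.3],[0.012,0.2,0.4,0,0,0,0.3],[0.012,0.2,0.5,0,0,0,0.3],[0.012,0.2,0.5,0,0,0,0.3],[0.012,0.2,0.5,0,0,0,0.3]]' 35
python3 - <<'E'
from h import *
s=vision.get_image("side");t=vision.get_image("top");P=np.load("P.npy")
h=np.hstack([s["color"][100:430,150:550],t["color"][100:430,100:500]]);cv2.imwrite("pics/e.png",h[:,:,::-1])
for im in (s,t): print([(np.round(x["pixel"],1),round(x["p"],2)) for x in vision.pinpoint(im,"hood_handle")[:2]])
for th in (1.1,1.2,1.25):
    a=np.arctan2(147,150)+th;X=S2W(P,(90-210*np.cos(a),0,20+210*np.sin(a)));print(th,proj(s,X),proj(t,X))
E
```

```text
time_s: 24.28
ee_pos: [593.1, 333.5, 346.3]
ee_rot: [[0.998, -0.052, -0.039], [-0.065, -0.803, -0.592], [-0.001, 0.593, -0.805]]
ft_force: [-0.3, 0.5, -0.0]
gripper_width: 31.9
gripper_force: 0.0
[(array([212.5, 253.1]), 0.67)]
[(array([182.6, 209.5]), 0.59)]
1.1 [223.53381581 248.23532525] [192.74668685 209.93706683]
1.2 [216.93388366 254.84330973] [184.86862189 209.75642075]
1.25 [213.77871212 258.29113198] [181.18862462 209.70404683]
```

View pics/e.png

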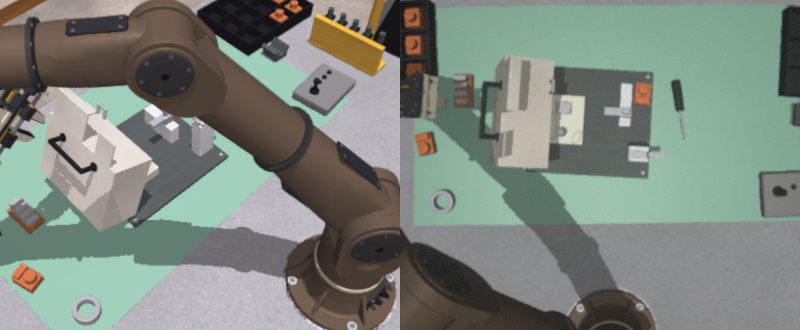

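The hood is tipped back: its handle is at top-view pixel (183,209.5), which matches about 1.23 rad. The gripper is clear of it, and the bystanders are where they were.

```bash
python3 -c "
from bench import order
print(order.close_job())"
```

```text
the job is handed in; nothing more can be done
None
```

The job is handed in: I drew the bolt, lifted the hood a little, pushed the safety catch home and left the hood tipped back at about 1.23 rad (stop 1.25), with the arm clear and the bystanders apparently unmoved. The interface did not report a verdict.

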